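# Turn a breaker cover over onto a two-pin jig

### The job

Turn the white breaker cover over and set it face down (smooth side underneath, open ribbed side up) on the assembly jig, with the jig's large pin through its large hole and the small pin through its small hole, sitting flat and fully down. Do not drop the cover on the way, let go of it at the end, and leave the loose tools and parts lying about where they are; the slotted stand is there for standing the cover on end while you change grip.

Things in the scene. Friction and masses are not known exactly. Their poses are not given: they have to be found in the camera images.
- cover: Off-white moulded breaker cover, a shallow tray 120 x 60 x 14 mm (x, y, z), about 0.1 kg. Origin: centre of its open rim side; z points from there to the smooth face (z = 14 mm), so z is up at the start and must end down. Face 5 mm thick, side walls 4 mm. Two round through holes on its long centreline, a 22 x 16 mm window between. Starts on the riser. Best held across its 60 mm width.
- big_hole (a point): Centre of the cover's large hole (18 mm diameter) on the smooth face, cover frame (38, 0, 14) mm.
- small_hole (a point): Centre of the cover's small hole (12 mm diameter) on the smooth face, cover frame (-38, 0, 14) mm.
- riser: Fixed grey plastic block 132 x 38 x 25 mm (x, y, z), origin at the centre of its underside. The cover lies on it at the start, its long axis roughly along the block's, overhanging about 11 mm on each long side.
- rack: Fixed aluminium stand for a cover on end. Foot 66 x 104 x 8 mm; two rails along y, 100 mm long, leave a slot 19 mm wide: floor at z = 8 mm, straight walls to z = 40, then flared lips to z = 51, mouth about 33 mm wide, ends open. A cover stood in it on a 60 mm end leans at most about 0.15 rad. Origin: centre of the underside; y along the slot, x across it.
- slot (a point): Centre of the slot's floor, rack frame (0, 0, 8) mm.
- jig: Fixed aluminium jig: a bar 110 x 36 mm, flat top (the seat) at z = 30 mm, on a steel foot 150 x 36 x 5 mm; two upright steel pins stand 18 mm above the seat (straight for 10 mm, then tapering to under half their diameter). Origin: centre of the underside; x runs along the bar from the small pin to the large pin, z up.
- big_pin (a point): Foot of the large pin (14.5 mm diameter) at seat height, jig frame (38, 0, 30) mm.
- small_pin (a point): Foot of the small pin (8.5 mm diameter) at seat height, jig frame (-38, 0, 30) mm.
- screwdriver: Loose screwdriver with blue handle, lying flat; bystander. Origin under its middle.
- hammer: Loose small hammer, lying flat; bystander. Origin under its middle.
- tape: Loose red tape roll, 64 mm across, 22 mm high; bystander. Origin at the centre of its underside.
- blank: Loose smaller off-white cover with no holes, 75 x 45 x 16 mm; bystander. Origin at the centre of its underside.
- rotor: Loose dark grey stepped disc, 40 mm across, 22 mm high; bystander. Origin at the centre of its underside.
- carton: Loose small cardboard box 90 x 60 x 50 mm; bystander. Origin at the centre of its underside.

How it is judged (in metres and radians):
At the end, for the whole second after the job is handed in: The cover is upside down (smooth face down, level within about 4 degrees), each hole within 4 mm of its own pin's axis, its face resting on the jig seat (within 2.5 mm), let go and at rest (angle between cover's own z axis and vertical above 3.07 rad and horizontal distance between big_hole and big_pin below 0.004 m and horizontal distance between small_hole and small_pin below 0.004 m and z of cover in the frame of jig between 0.0415 and 0.0465 m and linear speed of cover below 0.02 m/s and angular speed of cover below 0.1 rad/s); the robot touches nothing.
It fails at once if the cover falls freely (faster than 0.9 m/s, a drop of about 40 mm) (linear speed of cover above 0.9 m/s and contact force between cover and the fingers below 0.1 N).
It fails at once if a loose tool or part lying about is shifted by more than 30 mm (distance of any of screwdriver, hammer, tape, blank, rotor, carton from where it was at the start of the episode above 0.03 m).
It also fails if it takes over 67 s, if anything falls off the work surface, if the arm or the gripper's body presses on something with over 40 N, if the wrist force passes 120 N, or if a joint passes its speed limit or range.

### The arm

A 7-joint arm with a two-finger parallel gripper is mounted at the origin on the work surface. World frame = base frame: x ahead of the robot, y to its left, z up, the work surface at z = 0. Lengths are in mm, angles in degrees, forces in N, time in s.
With the tool pointing down it reaches from about 425 to 950 mm from the base axis. Payload 4.7 kg.
Tool frame: the origin (TCP) lies between the finger pads; the fingertips stand 25 mm ahead of it and the grasp point (between the pads) lies 6 mm ahead of it (bot.tip_reach is the distance from the TCP to the fingertips, in mm); z points along the fingers, y is the line along which they close (so a half turn about z gives the same grasp; the last joint's range is limited). The gripper opens to 87 mm and grips with 3 to 60 N. Pads are 19 mm wide; open, the fingers measure 117 mm over their backs; the gripper's body (75 mm by 190 mm) begins 51 mm behind the grasp point.
Start: joints at [-72.473, 26.849, -2.785, 87.806, 1.381, 65.374, -4.715], TCP at [221.752, 637.552, 247.573] pointing down, gripper open.
Joint ranges: [-148.3, 148.3], [-19.14, 114.17], [-79.39, 73.82], [5.75, 140.21], [-59.74, 239.74], [12.07, 113.84], [-152.46, 152.46]. Speed limits (degrees/s): [147.25, 147.25, 180, 180, 180, 180, 180].

### API

Orientations are given as a 3x3 rotation matrix whose columns are the frame's x, y, z axes.
In Python, from bench import bot gives the robot as it stands.
- The arm moves only by the tool send_rows, never from a script. Its arguments are lists of equal length, an entry for each row: "hand": the opening, from 0 (shut) to 1 (fully open); "travel": the shift along the world's x, y, z normalised to -1 to 1, where 1 is 0.2 m, a list of three; "angular": the turn, a rotation vector about the world's x, y, z normalised to -1 to 1, where 1 is 60 degrees, a list of three. A call has 1 to 5 rows; each row shifts and turns the commanded pose from where the row before left it; what a row does not reach is not made up. A row lasts 1/8 s, in which the tool goes at most 62.5 mm and 10.7 degrees, less where a joint would pass 70% of its speed; a pose out of reach is approached as far as the arm can. A call with a number of a shift or a turn outside -1 to 1 is refused whole. A call with a gripper value outside its range is refused whole. The fingers move at their own pace and stop on an object; the grip force is fixed at half the most. Time passes only in rows, so rows that do not move let the fingers close. It gives the time, the measured TCP pose, the force, the opening and the grip force at its end, in the units of the state.
- bot.get_state(): the state, without advancing time (a new reading comes with each control period).
- bot.snapshot(name): name is "scene" or "top" or "wrist"; returns a dict with "pixels" (420x560x3 uint8, red, green, blue), "intrinsics" (3x3 intrinsics, pixels), "cam_to_world" (4x4, takes a point from camera to world coordinates); the wrist camera has in their place "tool_from_camera" (4x4, takes a point from camera to tool coordinates, whose origin is the TCP and whose axes are the flange's). Camera axes: x right, y down, z forward; pixel columns grow to the right and rows downward; lengths in mm; the calibration is good to about 2 mm. A picture is of the moment at which its call begins: read the wrist's pose just before it. There is no depth.
- bot.hand_in(): hands the job in; it is judged then, once.
The state is a dict: "time_s": time; "joint_pos": joint angles; "joint_velocities": joint speeds; "effort": joint torques, N m; "tool_pos": TCP position; "tool_rot": TCP orientation; "contact_force": force on the tool from outside, world axes, zero at the start; "torque": the same for the moment, N m; "finger_gap": finger opening in mm; "gripper_force": force on a finger pad.
Only numpy, scipy, OpenCV 4.12 (cv2) and the standard library are available. Lean on these libraries where they do the work, as an engineer would, in place of code of your own. Each camera call takes 0.05 s, during which the arm holds its last target. There are 200 camera calls.

## Working session

There is one attempt and no reset: what is moved stays moved. The work goes in short steps, Python scripts to look and compute and a tool call to move; the robot and the scene stay as the last step left them, time stands still between calls to the robot, and variables do not carry over. Pictures are saved under pics/ and viewed, at most 10 in all, crops included, and the job is handed in when it is done.

Besides the shell and the picture viewer there is one more tool, called after ">>>" as a command line: name --argument value ..., lists and objects as JSON in quotes. send_rows: Moves the arm, as the interface text tells. Its arguments: {"type":"object","properties":{"hand":{"type":"array","items":{"type":"number"}},"travel":{"type":"array","items":{"type":"array","items":{"type":"number"}}},"angular":{"type":"array","items":{"type":"array","items":{"type":"number"}}}},"required":["hand","travel","angular"]}

```bash
mkdir -p pics; ls
python3 - <<'E'
from bench import bot
import cv2,numpy as np
s=bot.get_state();print({k:np.round(v,2).tolist() for k,v in s.items()})
for n in("scene","top"):
    d=bot.snapshot(n);cv2.imwrite(f"pics/{n}0.png",d["pixels"][:,:,::-1]);np.savez(f"{n}0.npz",**d)
    print(n,np.round(d["intrinsics"],1).tolist(),np.round(d["cam_to_world"],3).tolist())
E
```

```text
pics
{'time_s': 0.0, 'joint_pos': [-72.47, 26.9, -2.78, 87.87, 1.38, 65.38, -4.72], 'joint_velocities': [-0.04, 0.05, -0.06, -0.02, 0.11, 0.0, 0.02], 'effort': [-0.0, -50.8, -0.08, -23.62, -0.06, 0.04, 0.0], 'tool_pos': [221.6, 637.0, 246.49], 'tool_rot': [[-0.94, 0.33, -0.0], [0.33, 0.94, -0.0], [-0.0, -0.0, -1.0]], 'contact_force': [0.81, 0.46, -0.27], 'torque': [0.04, 0.02, 0.01], 'gripper_force': 0.0, 'finger_gap': 86.73}
scene [[460.0, 0.0, 277.1], [0.0, 460.0, 213.9], [0.0, 0.0, 1.0]] [[0.045, 0.692, -0.721, 1345.509], [0.999, -0.028, 0.036, -13.925], [0.005, -0.721, -0.692, 867.561], [0.0, 0.0, 0.0, 1.0]]
top [[408.6, 0.0, 284.6], [0.0, 408.6, 211.6], [0.0, 0.0, 1.0]] [[-0.028, -0.987, 0.158, 361.582], [-0.999, 0.031, 0.016, 3.811], [-0.021, -0.157, -0.987, 1043.4], [0.0, 0.0, 0.0, 1.0]]
```

View pics/top0.png

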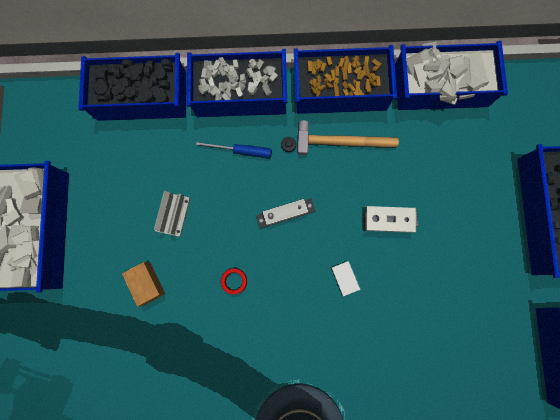

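View pics/scene0.png

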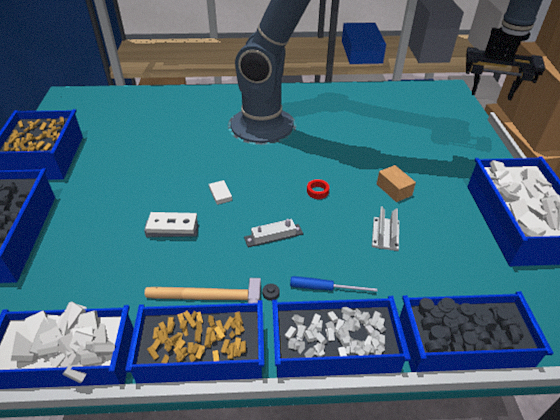

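The top view shows the cover on its riser near (390,219), the jig near (286,212), the rack near (172,214), and bystanders all around. The scene view shows the same layout from the front. Next I'll zoom in and measure.

```bash
cat > h.py <<'E'
import numpy as np,cv2
def ray(d,px,z,T=None):
    T=d["cam_to_world"] if T is None else T
    K=d["intrinsics"]; px=np.atleast_2d(px).astype(float)
    r=np.c_[px,np.ones(len(px))]@np.linalg.inv(K).T@T[:3,:3].T
    return T[:3,3]+r*((z-T[2,3])/r[:,2])[:,None]
def wristT(bot):
    s=bot.get_state();d=bot.snapshot("wrist")
    M=np.eye(4);M[:3,:3]=s["tool_rot"];M[:3,3]=s["tool_pos"]
    return s,d,M@np.array(d["tool_from_camera"])
E
python3 - <<'E'
import numpy as np,cv2
from h import *
from bench import bot
print([a for a in dir(bot) if a[0]!='_'])
d=np.load("top0.npz");im=d["pixels"]
crops=[im[190:240,145:195],im[190:240,260:310+10],im[195:245,360:420]]
out=np.hstack([cv2.resize(c,(266*c.shape[1]//60,250),interpolation=cv2.INTER_CUBIC) for c in crops])
e=np.load("scene0.npz");s=e["pixels"]
crops=[s[195:255,355:415],s[205:255,235:310],s[200:245,140:205]]
o2=np.hstack([cv2.resize(c,(266,250),interpolation=cv2.INTER_CUBIC) for c in crops])
w=min(out.shape[1],o2.shape[1]);o=np.vstack([cv2.resize(out,(798,280)),cv2.resize(o2,(798,280))])
cv2.imwrite("pics/crops.png",o[:,:,::-1])
g=cv2.cvtColor(im,cv2.COLOR_RGB2HSV)
m=((g[:,:,1]<60)&(g[:,:,2]>60)).astype(np.uint8)
for nm,(x0,x1,y0,y1),z in(("rack",(150,195,185,240),51),("jig",(250,320,190,235),30),("cover",(358,422,200,236),39)):
    mm=np.zeros_like(m);mm[y0:y1,x0:x1]=m[y0:y1,x0:x1]
    c=max(cv2.findContours(mm,cv2.RETR_EXTERNAL,cv2.CHAIN_APPROX_NONE)[0],key=cv2.contourArea)
    r=cv2.minAreaRect(c);P=ray(d,cv2.boxPoints(r),z);print(nm,np.round(r[0],1),np.round(r[1],1),np.round(P[:,:2].mean(0)),np.round(P[:,:2]).tolist())
E
```

```text
['IKError', 'get_state', 'hand_in', 'snapshot', 'tip_reach']
rack [171.6 213.5] [27.5 42. ] [525. 299.] [[484.0, 345.0], [585.0, 320.0], [565.0, 253.0], [465.0, 279.0]]
jig [284.8 212.1] [15.1 57.7] [522.  20.] [[522.0, 95.0], [560.0, -45.0], [523.0, -55.0], [485.0, 84.0]]
cover [391.  218.9] [52.4 24.5] [ 496. -242.] [[470.0, -175.0], [531.0, -181.0], [522.0, -310.0], [461.0, -302.0]]
```

View pics/crops.png

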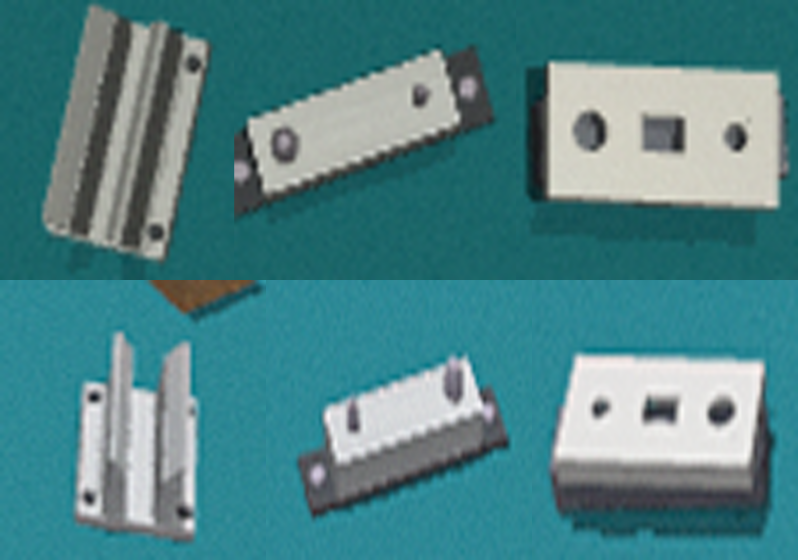

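The crops show that the big hole is at the cover's +y end and the big pin at the jig's +y end. Coarse poses are now known, so I'll fly over the rack, jig and cover with the wrist camera to refine them.

>>> send_rows --hand '[1,1,1,1,1]' --travel '[[0.18,-0.21,0.03],[0.18,-0.21,0.03],[0.18,-0.21,0.03],[0.18,-0.21,0.03],[0.18,-0.21,0.03]]' --angular '[[0,0,-0.17],[0,0,-0.17],[0,0,-0.17],[0,0,-0.17],[0,0,-0.17]]'

```text
time_s: 0.72
tool_pos: [402.6, 425.9, 277.5]
tool_rot: [[-0.334, 0.943, -0.0], [0.943, 0.334, -0.0], [-0.0, -0.0, -1.0]]
contact_force: [0.5, -0.5, -0.6]
finger_gap: 86.8
gripper_force: 0.0
```

>>> send_rows --hand '[1,1,1,1]' --travel '[[0.18,-0.21,0.03],[0.18,-0.21,0.03],[0.18,-0.21,0.03],[0,0,0]]' --angular '[[0,0,-0.17],[0,0,-0.17],[0,0,-0.17],[0,0,0]]'

```text
time_s: 1.23
tool_pos: [513.2, 296.1, 296.1]
tool_rot: [[0.197, 0.98, 0.003], [0.98, -0.197, -0.002], [-0.001, 0.003, -1.0]]
contact_force: [-0.2, 1.1, -0.0]
finger_gap: 87.1
gripper_force: 0.0
```

Run:
```python
import numpy as np,cv2
from h import *
from bench import bot
s,d,T=wristT(bot)
print(np.round(s["joint_pos"],1),np.round(s["tool_pos"],1),np.round(s["tool_rot"],3).tolist())
print(np.round(d["intrinsics"],1).tolist(),np.round(d["tool_from_camera"],3).tolist())
np.savez("w1.npz",pixels=d["pixels"],intrinsics=d["intrinsics"],cam_to_world=T)
cv2.imwrite("pics/w1.png",d["pixels"][:,:,::-1])
```

```text
[-51.1  17.3  21.7  97.1  -6.7  66.9 -39. ] [513.2 296.1 296.1] [[0.197, 0.98, 0.003], [0.98, -0.197, -0.002], [-0.001, 0.003, -1.0]]
[[365.8, 0.0, 280.2], [0.0, 365.8, 208.0], [0.0, 0.0, 1.0]] [[-0.0, -0.961, -0.277, 75.47], [1.0, 0.0, -0.001, 0.156], [0.001, -0.277, 0.961, -137.437], [0.0, 0.0, 0.0, 1.0]]
```

View pics/w1.png

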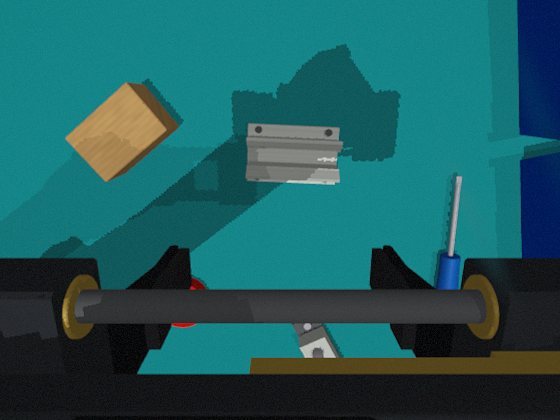

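The wrist view shows the rack at about (293,155), with its far-foot screws at (258,130) and (328,132) and the slot running left to right. I'll take the same view over the jig and the cover.

>>> send_rows --hand '[1,1,1,1,1]' --travel '[[0.01,-0.28,0],[0.01,-0.28,0],[0.01,-0.28,0],[0.01,-0.28,0],[0.01,-0.28,0]]' --angular '[[0,0,0.1],[0,0,0.1],[0,0,0.1],[0,0,0.1],[0,0,0.03]]'

```text
time_s: 1.9
tool_pos: [519.2, 21.8, 295.3]
tool_rot: [[-0.265, 0.964, -0.0], [0.964, 0.265, 0.001], [0.001, -0.0, -1.0]]
contact_force: [0.4, 0.5, -0.1]
finger_gap: 87.3
gripper_force: 0.0
```

>>> send_rows --hand '[1]' --travel '[[0,0,0]]' --angular '[[0,0,0]]'

```text
time_s: 2.02
tool_pos: [519.2, 17.9, 295.6]
tool_rot: [[-0.254, 0.967, -0.0], [0.967, 0.254, -0.001], [-0.001, -0.0, -1.0]]
contact_force: [0.0, 1.3, 0.6]
finger_gap: 86.9
gripper_force: 0.0
```

Run:
```python
import numpy as np
from h import *
from bench import bot
s,d,T=wristT(bot)
print(np.round(s["joint_pos"],1),np.round(s["tool_pos"],1),np.round(s["tool_rot"],3).tolist())
np.savez("w2.npz",pixels=d["pixels"],intrinsics=d["intrinsics"],cam_to_world=T)
```

```text
[-29.2   9.9  26.1 106.4  -4.8  64.7  13.3] [519.2  17.9 295.6] [[-0.254, 0.967, -0.0], [0.967, 0.254, -0.001], [-0.001, -0.0, -1.0]]
```

>>> send_rows --hand '[1,1,1,1,1]' --travel '[[-0.03,-0.26,0],[-0.03,-0.26,0],[-0.03,-0.26,0],[-0.02,-0.26,0],[-0.02,-0.26,0]]' --angular '[[0,0,-0.07],[0,0,-0.07],[0,0,-0.07],[0,0,-0.07],[0,0,-0.07]]'

```text
time_s: 2.7
tool_pos: [495.0, -236.7, 295.2]
tool_rot: [[0.101, 0.995, 0.0], [0.995, -0.101, 0.002], [0.002, 0.0, -1.0]]
contact_force: [-0.0, -0.9, 0.1]
finger_gap: 87.1
gripper_force: 0.0
```

>>> send_rows --hand '[1]' --travel '[[0,0,0]]' --angular '[[0,0,0]]'

```text
time_s: 2.82
tool_pos: [493.5, -240.4, 295.4]
tool_rot: [[0.108, 0.994, -0.001], [0.994, -0.108, -0.001], [-0.001, -0.0, -1.0]]
contact_force: [0.4, 0.9, 0.1]
finger_gap: 87.0
gripper_force: 0.0
```

Run:
```python
import numpy as np,cv2
from h import *
from bench import bot
s,d,T=wristT(bot)
print(np.round(s["joint_pos"],1),np.round(s["tool_pos"],1),np.round(s["tool_rot"],3).tolist())
np.savez("w3.npz",pixels=d["pixels"],intrinsics=d["intrinsics"],cam_to_world=T)
o=[]
for n in("w1","w2","w3"):
    im=np.load(n+".npz")["pixels"][100:235,200:400]
    o.append(cv2.resize(im,None,fx=2,fy=2,interpolation=cv2.INTER_CUBIC))
o=np.vstack([np.hstack(o[:2]),np.hstack([o[2],o[2]*0])])
cv2.imwrite("pics/w123.png",o[:,:,::-1])
```

```text
[ -9.7  14.2  38.2 103.3  -9.5  65.7  25.4] [ 493.5 -240.4  295.4] [[0.108, 0.994, -0.001], [0.994, -0.108, -0.001], [-0.001, -0.0, -1.0]]
```

View pics/w123.png

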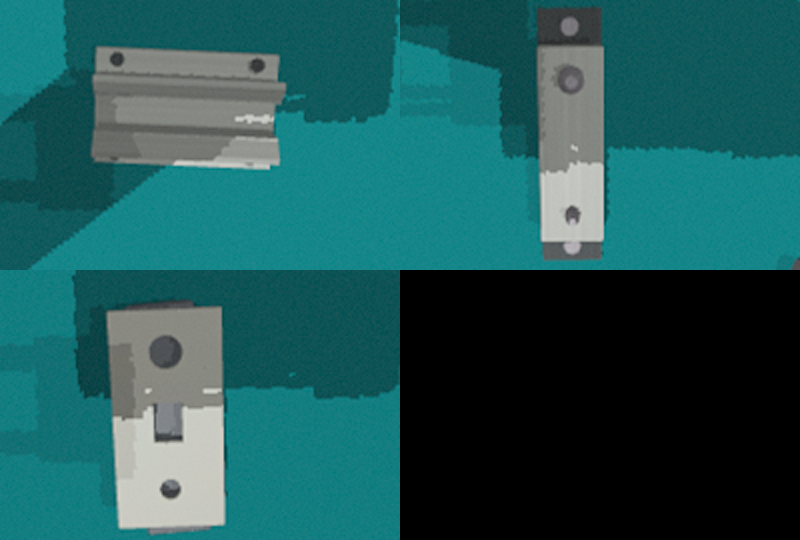

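The crops show the following:
- **Rack:** far-foot screws at crop (117,59) and (257,65), near lip at about row 163.
- **Jig:** big pin at the top, bar corners at (138,45) to (203,240).
- **Cover:** big hole at (165,82) and small hole at (171,219) within its panel.

Run:
```python
import numpy as np
from h import *
def go(n,pts,z):
    d=np.load(n+".npz");P=ray(d,np.array(pts)/2+[200-.25,100-.25],z)[:,:2];return P
c=go("w3",[(107,41),(221,37),(225,253),(119,258)],39);h=go("w3",[(165,82),(171,219)],39)
print("cover",c.round(1).tolist(),c.mean(0).round(1),"holes",h.round(1).tolist(),np.linalg.norm(h[0]-h[1]),h.mean(0))
u=h[0]-h[1];print("ang",np.degrees(np.arctan2(u[1],u[0])),[np.linalg.norm(c[i]-c[i-1]).round(1) for i in range(4)])
j=go("w2",[(138,45),(203,45),(203,240),(141,240)],30);s=go("w2",[(170,27),(172,247)],5);b=go("w2",[(171,80),(172,214)],42)
print("jig",j.round(1).tolist(),j.mean(0).round(1),"screws",s.round(1).tolist(),s.mean(0),"pins",b.round(1).tolist(),b.mean(0))
for q in((j[0]+j[1]-j[2]-j[3]),s[0]-s[1],b[0]-b[1]):print(np.degrees(np.arctan2(q[1],q[0])),np.linalg.norm(q))
k=go("w1",[(117,59),(257,65),(97,47),(280,54)],8);l=go("w1",[(94,76),(286,83),(280,165),(93,161)],51);
print("rack",k.round(1).tolist(),l.round(1).tolist(),l.mean(0))
for q in(k[1]-k[0],k[3]-k[2],l[1]-l[0],l[2]-l[3]):print(np.degrees(np.arctan2(q[1],q[0])),np.linalg.norm(q))
t=np.radians(-12.5);u=np.array([np.cos(t),np.sin(t)]);v=np.array([-u[1],u[0]])
for P in(k,l):print((P@v).round(1),(P@u).round(1))
n2=go("w1",[(113,158),(250,163)],8);print("near screws",n2.round(1).tolist(),n2@v)
```

```text
cover [[471.1, -180.3], [530.7, -184.7], [522.8, -303.9], [462.5, -300.4]] [ 496.8 -242.3] holes [[499.1, -204.7], [494.4, -280.6]] 76.01555870431136 [ 496.71867731 -242.63563559]
ang 86.436313747783 [np.float64(120.4), np.float64(59.7), np.float64(119.4), np.float64(60.4)]
jig [[492.8, 68.0], [526.5, 76.8], [556.1, -29.1], [521.4, -38.2]] [524.2  19.3] screws [[507.4, 80.8], [542.3, -45.8]] [524.86988861  17.47803467] pins [[514.2, 55.6], [533.7, -15.3]] [523.9493496   20.14257284]
105.34229286458594 219.98514621313478
105.41719581966035 131.29010789868988
105.33400565704724 73.5332269742917
rack [[498.1, 345.8], [575.8, 326.8], [488.4, 354.6], [589.6, 330.3]] [[487.7, 342.3], [584.2, 319.2], [574.5, 277.0], [477.3, 298.8]] [530.91996452 309.32546039]
-13.79191946815154 79.97394371373028
-13.523019910403082 104.06898079822011
-13.448583067701971 99.21743387396593
-12.647239061660445 99.70450601264177
[445.5 443.7 451.9 450. ] [411.5 491.4 400.1 504.2]
[439.7 438.1 394.8 395.1] [402.1 501.3 501.  401.3]
near screws [[483.6, 290.2], [562.5, 271.2]] [388.00914393 386.55464812]
```

Fits are consistent: cover 120×60 mm, hole spacing 76, rack foot 104. Next I'll lean the tool 45° about the cover's width axis and go to the pre-grasp.

>>> send_rows --hand '[1,1,1,1,1]' --travel '[[0.01,0.1,-0.1],[0.01,0.1,-0.15],[0.01,0.1,-0.15],[0.01,0.1,-0.15],[0.01,0.1,-0.15]]' --angular '[[0,0,0.045],[-0.15,0.009,0],[-0.15,0.009,0],[-0.15,0.009,0],[-0.15,0.009,0]]'

```text
time_s: 3.5
tool_pos: [505.0, -133.5, 154.5]
tool_rot: [[0.041, 0.999, -0.029], [0.807, -0.05, -0.589], [-0.59, 0.0, -0.808]]
contact_force: [1.3, -0.5, -0.3]
finger_gap: 87.0
gripper_force: 0.0
```

>>> send_rows --hand '[1,1,1]' --travel '[[0,0,-0.15],[0,0,0],[0,0,0]]' --angular '[[-0.15,0.009,0],[0,0,0],[0,0,0]]'

```text
time_s: 3.88
tool_pos: [504.2, -138.0, 126.7]
tool_rot: [[0.04, 0.998, -0.041], [0.707, -0.057, -0.705], [-0.706, -0.001, -0.708]]
contact_force: [0.0, -0.3, 0.2]
finger_gap: 86.9
gripper_force: 0.0
```

```bash
cat >> h.py <<'E'
from scipy.spatial.transform import Rotation as R
def goal(bot,G,y,z,off=0):
    """print shift (norm) and turn (norm) to bring the grasp point to G, tool y along y, tool z along z, 'off' mm back"""
    s=bot.get_state();y=np.array(y,float);y/=np.linalg.norm(y);z=np.array(z,float);z-=y*(y@z);z/=np.linalg.norm(z)
    Rt=np.c_[np.cross(y,z),y,z];p=np.array(G)-(6+off)*z
    rv=np.degrees((R.from_matrix(Rt)*R.from_matrix(np.array(s["tool_rot"])).inv()).as_rotvec())
    dp=p-s["tool_pos"]
    print("t",round(s["time_s"],2),"j",np.round(s["joint_pos"],0),"p",np.round(s["tool_pos"],1),"gap",round(s["finger_gap"],1),"F",np.round(s["contact_force"],1))
    print("shift mm",dp.round(1),"norm",(dp/200).round(4),"turn deg",rv.round(2),"norm",(rv/60).round(4))
E
python3 - <<'E'
from h import *
from bench import bot
goal(bot,(498.4,-215.5,32),(.998,-.061,0),(-.043,-.706,-.707),100)
goal(bot,(498.4,-215.5,32),(.998,-.061,0),(-.043,-.706,-.707),0)
E
```

```text
t 3.88 j [-46.  37.  46. 120.  28.  43. -31.] p [ 504.2 -138.   126.7] gap 86.9 F [ 0.  -0.3  0.2]
shift mm [ -1.2  -2.6 -19.8] norm [-0.006  -0.0131 -0.0989] turn deg [-0.09 -0.03 -0.2 ] norm [-0.0015 -0.0005 -0.0034]
t 3.88 j [-46.  37.  46. 120.  28.  43. -31.] p [ 504.2 -138.   126.7] gap 86.9 F [ 0.  -0.3  0.2]
shift mm [ -5.5 -73.2 -90.5] norm [-0.0276 -0.3661 -0.4524] turn deg [-0.09 -0.03 -0.2 ] norm [-0.0015 -0.0005 -0.0034]
```

>>> send_rows --hand '[1,1,1,1,1]' --travel '[[-0.006,-0.013,-0.1],[-0.005,-0.088,-0.088],[-0.005,-0.088,-0.088],[-0.005,-0.088,-0.088],[-0.005,-0.088,-0.088]]' --angular '[[0,0,-0.003],[0,0,0],[0,0,0],[0,0,0],[0,0,0]]'

```text
time_s: 4.5
tool_pos: [500.1, -213.0, 38.1]
tool_rot: [[0.051, 0.998, -0.041], [0.709, -0.065, -0.702], [-0.704, 0.007, -0.711]]
contact_force: [-0.1, -0.3, -0.0]
finger_gap: 87.1
gripper_force: 0.0
```

>>> send_rows --hand '[1]' --travel '[[0,0,0]]' --angular '[[0,0,0]]'

```text
time_s: 4.62
tool_pos: [498.5, -213.6, 37.7]
tool_rot: [[0.05, 0.998, -0.045], [0.707, -0.067, -0.704], [-0.706, 0.003, -0.709]]
contact_force: [0.1, -0.1, -0.2]
finger_gap: 87.1
gripper_force: 0.0
```

>>> send_rows --hand '[0,0,0,0,0]' --travel '[[0,0,0],[0,0,0],[0,0,0],[0,0,0],[0,0,0]]' --angular '[[0,0,0],[0,0,0],[0,0,0],[0,0,0],[0,0,0]]'

```text
time_s: 5.25
tool_pos: [499.0, -210.9, 35.4]
tool_rot: [[0.041, 0.998, -0.044], [0.705, -0.06, -0.707], [-0.708, -0.002, -0.706]]
contact_force: [-0.7, 4.9, 5.8]
finger_gap: 59.9
gripper_force: 30.0
```

Run:
```python
from h import *
from bench import bot
goal(bot,(498.4,-215.5,32),(.998,-.061,0),(-.043,-.706,-.707),0)
```

```text
t 5.25 j [-37.  48.  45. 123.  30.  27. -33.] p [ 499.  -210.9   35.4] gap 59.9 F [-0.7  4.9  5.8]
shift mm [-0.3 -0.3  0.8] norm [-0.0016 -0.0017  0.0042] turn deg [ 0.07 -0.1  -0.04] norm [ 0.0012 -0.0017 -0.0007]
```

The grip holds: gap 59.9 mm at 30 N. Next I lift, then carry it to the rack while turning +90° about the width axis.

>>> send_rows --hand '[0,0,0,0,0]' --travel '[[0,0,0.05],[0,0,0.15],[0,0,0.2],[0,0,0.25],[0,0,0.25]]' --angular '[[0,0,0],[0,0,0],[0,0,0],[0,0,0],[0,0,0]]'

```text
time_s: 5.88
tool_pos: [497.7, -211.8, 216.6]
tool_rot: [[0.042, 0.998, -0.046], [0.705, -0.062, -0.706], [-0.708, -0.003, -0.707]]
contact_force: [0.6, 0.8, -0.9]
finger_gap: 59.8
gripper_force: 30.0
```

>>> send_rows --hand '[0,0,0,0,0]' --travel '[[0.01,0.1,0],[0.01,0.17,0],[0.01,0.17,0],[0.01,0.17,0],[0.01,0.17,0]]' --angular '[[0.1,-0.006,0],[0.1,-0.006,0],[0.1,-0.006,0],[0.1,-0.006,0],[0.1,-0.006,0]]'

```text
time_s: 6.5
tool_pos: [507.8, -54.8, 215.5]
tool_rot: [[0.058, 0.998, -0.018], [0.965, -0.061, -0.255], [-0.255, -0.003, -0.967]]
contact_force: [1.1, 0.3, -2.1]
finger_gap: 59.5
gripper_force: 30.0
```

>>> send_rows --hand '[0,0,0,0,0]' --travel '[[0.01,0.17,0],[0.01,0.17,0],[0.01,0.17,0],[0.01,0.17,0],[0.01,0.17,0]]' --angular '[[0.1,-0.006,0],[0.1,-0.006,0],[0.1,-0.006,0],[0.1,-0.006,0],[0.1,-0.006,0]]'

```text
time_s: 7.12
tool_pos: [518.0, 114.8, 215.4]
tool_rot: [[0.058, 0.998, 0.013], [0.963, -0.059, 0.262], [0.262, -0.002, -0.965]]
contact_force: [0.1, 0.1, -1.5]
finger_gap: 60.0
gripper_force: 30.0
```

Run:
```python
from h import *
from bench import bot
goal(bot,(530.9,310.1,170),(.972,-.235,0),(.166,.687,-.707),0)
```

```text
t 7.12 j [-31.  15.  26. 113. -27.  54.   8.] p [518.  114.8 215.4] gap 60.0 F [ 0.1  0.1 -1.5]
shift mm [ 11.9 191.1 -41.1] norm [ 0.0594  0.9557 -0.2056] turn deg [29.47 -4.54 -9.99] norm [ 0.4912 -0.0757 -0.1665]
```

>>> send_rows --hand '[0,0,0,0,0]' --travel '[[0.01,0.16,0],[0.01,0.16,0],[0.01,0.16,0],[0.01,0.16,-0.05],[0.01,0.16,-0.05]]' --angular '[[0.082,-0.0126,-0.028],[0.082,-0.0126,-0.028],[0.082,-0.0126,-0.028],[0.082,-0.0126,-0.028],[0.082,-0.0126,-0.028]]'

```text
time_s: 7.75
tool_pos: [526.6, 264.5, 193.9]
tool_rot: [[0.149, 0.981, 0.123], [0.775, -0.193, 0.601], [0.614, 0.006, -0.79]]
contact_force: [-0.2, 0.3, -3.0]
finger_gap: 59.4
gripper_force: 30.0
```

>>> send_rows --hand '[0,0,0,0]' --travel '[[0.01,0.155,-0.05],[0,0,-0.05],[0,0,0],[0,0,0]]' --angular '[[0.082,-0.0126,-0.028],[0,0,0],[0,0,0],[0,0,0]]'

```text
time_s: 8.25
tool_pos: [529.5, 280.4, 173.6]
tool_rot: [[0.16, 0.978, 0.137], [0.745, -0.211, 0.633], [0.647, 0.001, -0.762]]
contact_force: [0.2, 0.3, -1.4]
finger_gap: 59.7
gripper_force: 30.0
```

Run:
```python
from h import *
from bench import bot
goal(bot,(530.9,310.1,170),(.972,-.235,0),(.166,.687,-.707),0)
s,d,T=wristT(bot);e=bot.snapshot("scene");
cv2.imwrite("pics/r1.png",np.hstack([cv2.resize(d["pixels"],(400,300)),cv2.resize(e["pixels"][60:300,300:480],(400,533))[:300]*1])[:,:,::-1])
```

```text
t 8.25 j [ -2.  22. -17. 118. -59.  33.  20.] p [529.5 280.4 173.6] gap 59.7 F [ 0.2  0.3 -1.4]
shift mm [ 0.4 25.6  0.7] norm [0.0019 0.128  0.0033] turn deg [ 4.54 -0.96 -1.43] norm [ 0.0757 -0.016  -0.0239]
```

View pics/r1.png

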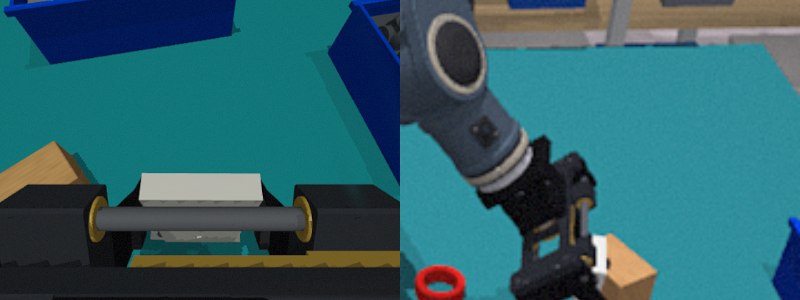

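The cover is vertical in the grip beside the rack, but j5 is at its limit. I'll try the rest slowly.

>>> send_rows --hand '[0,0,0,0,0]' --travel '[[0,0.05,0],[0,0.05,0],[0,0.03,0],[0,0,0],[0,0,0]]' --angular '[[0,0,0],[0,0,0],[0,0,0],[0.04,-0.008,-0.012],[0.04,-0.008,-0.012]]'

```text
time_s: 8.98
tool_pos: [528.7, 308.5, 173.7]
tool_rot: [[0.164, 0.973, 0.165], [0.683, -0.233, 0.692], [0.711, -0.001, -0.703]]
contact_force: [-0.9, -0.4, -2.9]
finger_gap: 59.7
gripper_force: 30.0
```

Run:
```python
from h import *
from bench import bot
goal(bot,(530.9,310.1,170),(.972,-.235,0),(.166,.687,-.707),0)
print(np.round(bot.get_state()["joint_pos"],1))
```

```text
t 8.97 j [ 14.  28. -39. 119. -59.  24.  20.] p [528.7 308.5 173.7] gap 59.7 F [-0.9 -0.4 -2.9]
shift mm [ 1.2 -2.5  0.5] norm [ 0.006  -0.0125  0.0026] turn deg [-0.36  0.05 -0.14] norm [-0.006   0.0009 -0.0024]
[ 13.8  27.6 -39.2 118.9 -59.   24.   20.3]
```

>>> send_rows --hand '[0,0,0,0,0]' --travel '[[0.006,-0.0125,0],[0,0,-0.08],[0,0,-0.08],[0,0,0],[0,0,0]]' --angular '[[-0.006,0,-0.002],[0,0,0],[0,0,0],[0,0,0],[0,0,0]]'

```text
time_s: 9.6
tool_pos: [530.7, 305.2, 141.9]
tool_rot: [[0.166, 0.972, 0.167], [0.688, -0.236, 0.686], [0.706, 0.001, -0.708]]
contact_force: [0.2, -0.0, -0.4]
finger_gap: 59.7
gripper_force: 30.0
```

Run:
```python
from h import *
from bench import bot
goal(bot,(530.9,310.1,138),(.972,-.235,0),(.166,.687,-.707),0)
for n in ("scene","top"):
    d=bot.snapshot(n);cv2.imwrite(f"pics/{n}2.png",d["pixels"][:,:,::-1]);np.savez(f"{n}2.npz",**d)
a=cv2.imread("pics/scene2.png")[130:270,340:480];b=cv2.imread("pics/top2.png")[160:260,120:220]
cv2.imwrite("pics/r2.png",np.hstack([cv2.resize(a,(400,400),interpolation=2),cv2.resize(b,(400,400),interpolation=2)]))
```

```text
t 9.6 j [ 16.  32. -43. 120. -59.  19.  23.] p [530.7 305.2 141.9] gap 59.7 F [ 0.2 -0.  -0.4]
shift mm [-0.8  0.8  0.3] norm [-0.0038  0.0039  0.0015] turn deg [0.08 0.03 0.03] norm [0.0014 0.0006 0.0006]
```

View pics/r2.png

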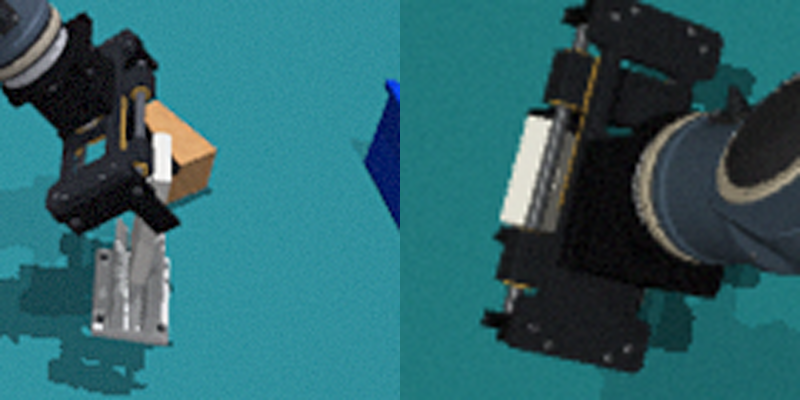

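The cover's bottom is entering the slot mouth and is aligned. Continuing down.

>>> send_rows --hand '[0,0,0,0,0]' --travel '[[-0.004,0.004,-0.05],[0,0,-0.05],[0,0,-0.05],[0,0,-0.04],[0,0,0]]' --angular '[[0,0,0],[0,0,0],[0,0,0],[0,0,0],[0,0,0]]'

```text
time_s: 10.32
tool_pos: [529.3, 305.3, 102.5]
tool_rot: [[0.169, 0.972, 0.166], [0.687, -0.237, 0.687], [0.707, -0.002, -0.708]]
contact_force: [-0.2, -0.2, -1.3]
finger_gap: 59.8
gripper_force: 30.0
```

Run:
```python
from h import *
from bench import bot
goal(bot,(530.9,310.1,95.5),(.972,-.235,0),(.166,.687,-.707),0)
```

```text
t 10.32 j [ 19.  39. -47. 121. -59.  13.  27.] p [529.3 305.3 102.5] gap 59.8 F [-0.2 -0.2 -1.3]
shift mm [ 0.6  0.6 -2.8] norm [ 0.0028  0.0032 -0.0139] turn deg [ 0.   -0.14  0.1 ] norm [ 0.0001 -0.0023  0.0016]
```

The cover is about 3 mm above the slot floor. I'll lower a touch, release and retreat along the tool axis.

>>> send_rows --hand '[0,0.85,1,1,1]' --travel '[[0.003,0.003,-0.01],[0,0,0],[0,0,0],[0,0,0],[0,0,0]]' --angular '[[0,0,0],[0,0,0],[0,0,0],[0,0,0],[0,0,0]]'

```text
time_s: 10.95
tool_pos: [530.2, 306.1, 101.6]
tool_rot: [[0.167, 0.972, 0.167], [0.688, -0.236, 0.686], [0.706, 0.0, -0.708]]
contact_force: [0.3, -0.6, 0.5]
finger_gap: 85.4
gripper_force: 0.0
```

>>> send_rows --hand '[1,1,1,1,1]' --travel '[[-0.012,-0.05,0.05],[-0.023,-0.095,0.098],[-0.023,-0.095,0.098],[-0.023,-0.095,0.098],[-0.02,-0.08,0.08]]' --angular '[[0,0,0],[0,0,0],[0,0,0],[0,0,0],[0,0,0]]'

```text
time_s: 11.58
tool_pos: [509.8, 221.8, 187.5]
tool_rot: [[0.167, 0.972, 0.168], [0.688, -0.237, 0.685], [0.706, 0.001, -0.708]]
contact_force: [0.2, -1.2, 0.7]
finger_gap: 86.7
gripper_force: 0.0
```

>>> send_rows --hand '[1,1,1,1,1]' --travel '[[0,0,0.08],[0,0,0.08],[0,0,0.08],[0,0,0.08],[0,0,0.08]]' --angular '[[-0.146,0.035,0],[-0.146,0.035,0],[-0.146,0.035,0],[-0.146,0.035,0],[-0.146,0.035,0]]'

```text
time_s: 12.2
tool_pos: [509.1, 223.1, 264.2]
tool_rot: [[0.236, 0.972, 0.005], [0.972, -0.236, 0.023], [0.024, -0.0, -1.0]]
contact_force: [-0.3, 0.3, -0.7]
finger_gap: 87.0
gripper_force: 0.0
```

Run:
```python
from h import *
from bench import bot
goal(bot,(530.9,310.1,95.5),(-.972,.235,0),(-.166,-.687,-.707),100)
for n in ("scene","top"):
    d=bot.snapshot(n);cv2.imwrite(f"pics/{n}3.png",d["pixels"][:,:,::-1]);np.savez(f"{n}3.npz",**d)
a=cv2.imread("pics/scene3.png")[150:270,350:470];b=cv2.imread("pics/top3.png")[175:255,135:215]
cv2.imwrite("pics/r3.png",np.hstack([cv2.resize(a,(400,400),interpolation=2),cv2.resize(b,(400,400),interpolation=2)]))
```

```text
t 12.2 j [-14.  15. -17. 103.   4.  61. -45.] p [509.1 223.1 264.2] gap 87.0 F [-0.3  0.3 -0.7]
shift mm [ 39.4 159.9 -93.8] norm [ 0.1969  0.7994 -0.4688] turn deg [ -15.75  -64.99 -167.09] norm [-0.2626 -1.0831 -2.7848]
```

View pics/r3.png

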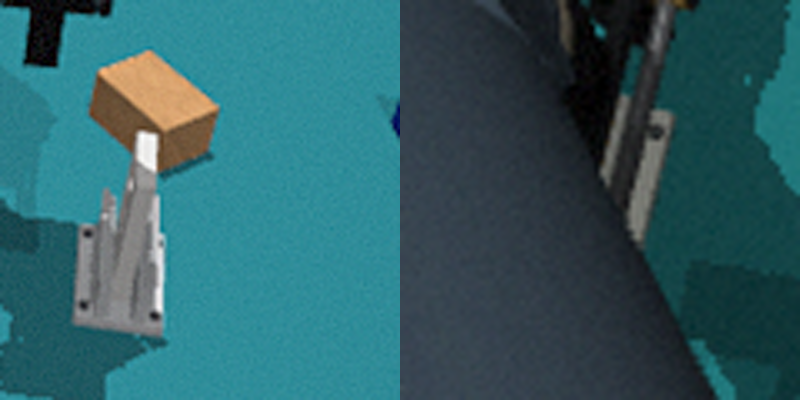

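The cover stands in the slot, with its bright end face at about crop (146,150). I'll measure the lean from that face.

Run:
```python
from h import *
d=np.load("scene3.npz");im=d["pixels"];g=cv2.cvtColor(im,cv2.COLOR_RGB2HSV)
sub=(slice(185,205),slice(385,402))
print(g[188:204,388:400,2]);m=np.zeros(im.shape[:2],np.uint8);m[sub]=((g[sub][:,:,2]>215)&(g[sub][:,:,1]<40))
c=max(cv2.findContours(m,cv2.RETR_EXTERNAL,cv2.CHAIN_APPROX_NONE)[0],key=cv2.contourArea)
ys,xs=np.nonzero(m);P=ray(d,np.c_[xs,ys],127.5)[:,:2]
v=np.array([.235,.972]);u=np.array([.972,-.235]);o=np.array([530.8,309.3])
print(len(xs),P.mean(0)-o,((P-o)@v).mean(),((P-o)@v).min(),((P-o)@v).max(),((P-o)@u).mean(),((P-o)@u).min(),((P-o)@u).max())
```

```text
[[108 108 100 100  94  93  97  96  96 117 171 202]
 [111 109 105 149 179 168 133 115 106  89 114 149]
 [105 101 117 189 246 235 224 218 196 133 101 113]
 [101  99 104 197 249 240 241 249 237 150  97 119]
 [106  99 120 201 245 238 234 240 234 148  94 119]
 [107 100 127 213 242 236 235 240 232 151 101 114]
 [ 97 102 125 212 241 234 234 239 231 154 101 110]
 [124  92 132 208 242 236 234 239 232 131 102 111]
 [152 120 140 215 242 235 234 241 220 112 104 108]
 [156 135 139 217 247 236 234 242 228 121 100 105]
 [152 130 123 171 231 241 237 240 229 123  98 109]
 [151 111 115 131 165 226 245 246 229 128 104 110]
 [142 114 119 147 148 166 205 231 242 130 109  87]
 [137 115 123 148 156 146 142 175 192 108  86  85]
 [138 111 118 147 151 148 151 152 150 126  87  93]
 [129 136 117 144 157 156 154 157 152 149 118 110]]
51 [-11.5788538    2.86222244] 0.061049570343781966 -6.984139955825392 4.992389712848667 -11.927268168686465 -30.362507436752374 7.0153594946888695
```

The cover is upright, centred within about 1 mm. Next I swing over to its rim side: spin 180° about vertical, then lean the other way.

>>> send_rows --hand '[1,1,1,1,1]' --travel '[[0.012,0.05,0],[0.012,0.05,0],[0.012,0.05,0],[0.012,0.05,0],[0.012,0.05,0]]' --angular '[[0,0,0.176],[0,0,0.176],[0,0,0.176],[0,0,0.176],[0,0,0.176]]'

```text
time_s: 12.92
tool_pos: [520.9, 271.9, 260.9]
tool_rot: [[-0.636, 0.772, -0.023], [0.771, 0.636, 0.021], [0.031, -0.004, -1.0]]
contact_force: [-0.1, -0.8, 0.4]
finger_gap: 87.1
gripper_force: 0.0
```

>>> send_rows --hand '[1,1,1,1,1]' --travel '[[0.012,0.05,0],[0.012,0.05,0],[0.012,0.05,0],[0.012,0.05,0],[0.012,0.05,0]]' --angular '[[0,0,0.176],[0,0,0.176],[0,0,0.176],[0,0,0.176],[0,0,0.176]]'

```text
time_s: 13.55
tool_pos: [533.1, 321.9, 260.8]
tool_rot: [[-0.999, -0.041, -0.031], [-0.04, 0.999, -0.004], [0.031, -0.003, -1.0]]
contact_force: [-0.8, 0.5, -0.7]
finger_gap: 86.7
gripper_force: 0.0
```

>>> send_rows --hand '[1,1,1,1,1]' --travel '[[0.012,0.05,0],[0.012,0.05,0],[0.012,0.05,0],[0.012,0.05,0],[0.012,0.05,0]]' --angular '[[0,0,0.176],[0,0,0.176],[0,0,0.176],[0,0,0.176],[0,0,0.176]]'

```text
time_s: 14.18
tool_pos: [545.3, 371.8, 260.8]
tool_rot: [[-0.571, -0.821, -0.016], [-0.82, 0.571, -0.026], [0.031, -0.002, -1.0]]
contact_force: [-0.4, -0.1, -0.0]
finger_gap: 87.5
gripper_force: 0.0
```

>>> send_rows --hand '[1,1,1]' --travel '[[0.012,0.05,0],[0,0,0],[0,0,0]]' --angular '[[0,0,0.176],[0,0,0.176],[0,0,0]]'

```text
time_s: 14.55
tool_pos: [547.7, 381.9, 260.7]
tool_rot: [[-0.245, -0.97, -0.006], [-0.969, 0.245, -0.03], [0.03, -0.001, -1.0]]
contact_force: [-0.2, 0.7, 0.6]
finger_gap: 87.0
gripper_force: 0.0
```

Run:
```python
from h import *
from bench import bot
goal(bot,(530.8,309.3,95),(-.972,.235,0),(-.166,-.687,-.707),100)
```

```text
t 14.55 j [ -6.  35. -52.  85.  29.  75. 105.] p [547.7 381.9 260.7] gap 87.0 F [-0.2  0.7  0.6]
shift mm [  0.7   0.2 -90.7] norm [ 0.0035  0.0012 -0.4537] turn deg [-41.98  10.44   0.53] norm [-0.6997  0.174   0.0089]
```

>>> send_rows --hand '[1,1,1,1,1]' --travel '[[0.001,0,-0.09],[0.001,0,-0.09],[0.001,0,-0.09],[0.001,0,-0.09],[0,0,-0.09]]' --angular '[[-0.14,0.035,0.002],[-0.14,0.035,0.002],[-0.14,0.035,0.002],[-0.14,0.035,0.002],[-0.14,0.035,0.001]]'

```text
time_s: 15.18
tool_pos: [548.8, 383.1, 171.5]
tool_rot: [[-0.165, -0.972, -0.167], [-0.685, 0.235, -0.69], [0.71, 0.0, -0.705]]
contact_force: [0.4, -0.3, -1.0]
finger_gap: 86.7
gripper_force: 0.0
```

>>> send_rows --hand '[1,1]' --travel '[[0,0,0],[0,0,0]]' --angular '[[0,0,0],[0,0,0]]'

```text
time_s: 15.42
tool_pos: [549.1, 383.3, 172.9]
tool_rot: [[-0.165, -0.972, -0.165], [-0.69, 0.234, -0.685], [0.705, 0.0, -0.709]]
contact_force: [-0.3, -0.7, 0.7]
finger_gap: 86.8
gripper_force: 0.0
```

Run:
```python
from h import *
from bench import bot
goal(bot,(530.8,309.3,95),(-.972,.235,0),(-.166,-.687,-.707),100)
goal(bot,(530.8,309.3,95),(-.972,.235,0),(-.166,-.687,-.707),0)
s,d,T=wristT(bot);cv2.imwrite("pics/w4.png",d["pixels"][:,:,::-1]);np.savez("w4.npz",pixels=d["pixels"],intrinsics=d["intrinsics"],cam_to_world=T)
```

```text
t 15.43 j [-29.  54. -36.  67.  40. 112. 101.] p [549.1 383.3 172.9] gap 86.8 F [-0.3 -0.7  0.7]
shift mm [-0.7 -1.1 -3. ] norm [-0.0034 -0.0056 -0.0148] turn deg [-0.16  0.01 -0.08] norm [-0.0027  0.0002 -0.0013]
t 15.43 j [-29.  54. -36.  67.  40. 112. 101.] p [549.1 383.3 172.9] gap 86.8 F [-0.3 -0.7  0.7]
shift mm [-17.3 -69.8 -73.7] norm [-0.0865 -0.3492 -0.3684] turn deg [-0.16  0.01 -0.08] norm [-0.0027  0.0002 -0.0013]
```

View pics/w4.png

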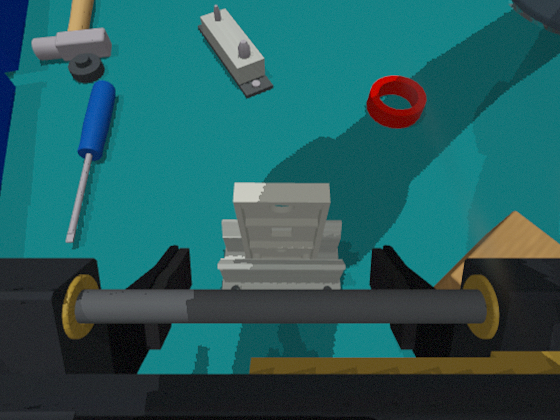

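The wrist view shows the open rim side and the top end face (233..330, 182..202), centred between the fingers. Advancing.

>>> send_rows --hand '[1,1,1,1,1]' --travel '[[-0.004,-0.007,-0.016],[-0.02,-0.085,-0.088],[-0.021,-0.085,-0.088],[-0.021,-0.086,-0.088],[0,0,0]]' --angular '[[-0.003,0,-0.001],[0,0,0],[0,0,0],[0,0,0],[0,0,0]]'

```text
time_s: 16.1
tool_pos: [535.9, 329.0, 116.1]
tool_rot: [[-0.165, -0.972, -0.167], [-0.685, 0.235, -0.69], [0.71, 0.0, -0.704]]
contact_force: [-0.1, 0.0, -0.5]
finger_gap: 86.9
gripper_force: 0.0
```

Run:
```python
from h import *
from bench import bot
goal(bot,(530.8,309.3,95),(-.972,.235,0),(-.166,-.687,-.707),0)
d=np.load("w4.npz");P=ray(d,[(233,182),(330,183),(233,201),(331,202)],128)[:,:2]-[530.8,309.3]
print((P@[.235,.972]).round(1),(P@[.972,-.235]).round(1))
```

```text
t 16.1 j [-25.  54. -36.  77.  40. 104.  98.] p [535.9 329.  116.1] gap 86.9 F [-0.1  0.  -0.5]
shift mm [ -4.1 -15.6 -16.9] norm [-0.0206 -0.078  -0.0844] turn deg [ 0.23 -0.07  0.  ] norm [ 0.0038 -0.0012  0.    ]
[-7.9 -7.3  6.   6.5] [ 30.4 -31.2  29.5 -30.9]
```

>>> send_rows --hand '[1,1,1]' --travel '[[-0.022,-0.08,-0.084],[0,0,0],[0,0,0]]' --angular '[[0.004,-0.001,0],[0,0,0],[0,0,0]]'

```text
time_s: 16.48
tool_pos: [531.4, 316.6, 100.2]
tool_rot: [[-0.165, -0.973, -0.164], [-0.69, 0.233, -0.685], [0.704, -0.0, -0.71]]
contact_force: [0.4, 0.9, 0.1]
finger_gap: 87.2
gripper_force: 0.0
```

>>> send_rows --hand '[0,0,0,0,0]' --travel '[[0,0,0],[0,0,0],[0,0,0],[0,0,0],[0,0,0]]' --angular '[[0,0,0],[0,0,0],[0,0,0],[0,0,0],[0,0,0]]'

```text
time_s: 17.1
tool_pos: [531.1, 315.5, 99.1]
tool_rot: [[-0.164, -0.973, -0.165], [-0.689, 0.233, -0.686], [0.706, 0.001, -0.708]]
contact_force: [0.1, -0.1, 0.9]
finger_gap: 59.6
gripper_force: 29.9
```

Run:
```python
from h import *
from bench import bot
goal(bot,(530.8,309.3,95),(-.972,.235,0),(-.166,-.687,-.707),0)
```

```text
t 17.1 j [-24.  54. -36.  80.  41. 102.  98.] p [531.1 315.5  99.1] gap 59.6 F [ 0.1 -0.1  0.9]
shift mm [ 0.7 -2.1  0.2] norm [ 0.0037 -0.0103  0.0008] turn deg [-0.11 -0.02 -0.14] norm [-0.0018 -0.0003 -0.0024]
```

Regripped at 30 N. Lift out of the slot.

>>> send_rows --hand '[0,0,0,0,0]' --travel '[[0,0,0.03],[0,0,0.1],[0,0,0.15],[0,0,0.17],[0,0,0.17]]' --angular '[[0,0,0],[0,0,0],[0,0,0],[0,0,0],[0,0,0]]'

```text
time_s: 17.73
tool_pos: [531.0, 315.7, 226.5]
tool_rot: [[-0.165, -0.973, -0.164], [-0.69, 0.233, -0.685], [0.704, -0.0, -0.71]]
contact_force: [-0.2, 0.7, -0.5]
finger_gap: 59.7
gripper_force: 29.9
```

>>> send_rows --hand '[0]' --travel '[[0,0,0]]' --angular '[[0,0,0]]'

```text
time_s: 17.85
tool_pos: [531.5, 316.8, 228.1]
tool_rot: [[-0.169, -0.972, -0.161], [-0.693, 0.233, -0.682], [0.701, -0.004, -0.713]]
contact_force: [0.1, 0.5, -1.9]
finger_gap: 59.6
gripper_force: 29.9
```

Run:
```python
from h import *
from bench import bot
goal(bot,(517.2,45.1,215),(.9645,.264,0),(.187,-.682,-.707),0)
```

```text
t 17.85 j [-24.  46. -37.  76.  38. 111. 103.] p [531.5 316.8 228.1] gap 59.6 F [ 0.1  0.5 -1.9]
shift mm [ -15.4 -267.7   -8.9] norm [-0.077  -1.3383 -0.0445] turn deg [   2.06 -114.13 -111.44] norm [ 0.0343 -1.9021 -1.8573]
```

>>> send_rows --hand '[0,0,0,0,0]' --travel '[[-0.004,-0.074,0],[-0.004,-0.074,0],[-0.004,-0.074,0],[-0.004,-0.074,0],[-0.004,-0.074,0]]' --angular '[[0.002,-0.106,-0.103],[0.002,-0.106,-0.103],[0.002,-0.106,-0.103],[0.002,-0.106,-0.103],[0.002,-0.106,-0.103]]'

```text
time_s: 18.48
tool_pos: [526.6, 240.7, 223.2]
tool_rot: [[-0.81, -0.579, -0.093], [-0.417, 0.679, -0.604], [0.413, -0.451, -0.791]]
contact_force: [0.7, -0.1, -0.7]
finger_gap: 59.8
gripper_force: 29.9
```

>>> send_rows --hand '[0,0,0,0,0]' --travel '[[-0.004,-0.074,0],[-0.004,-0.074,0],[-0.004,-0.074,0],[-0.004,-0.074,0],[-0.004,-0.074,0]]' --angular '[[0.002,-0.106,-0.103],[0.002,-0.106,-0.103],[0.002,-0.106,-0.103],[0.002,-0.106,-0.103],[0.002,-0.106,-0.103]]'

```text
time_s: 19.1
tool_pos: [522.4, 166.9, 223.3]
tool_rot: [[-0.989, 0.142, 0.039], [0.093, 0.809, -0.58], [-0.114, -0.57, -0.813]]
contact_force: [0.3, 0.4, -1.2]
finger_gap: 59.7
gripper_force: 29.9
```

Run:
```python
from h import *
from bench import bot
goal(bot,(517.2,45.1,215),(.9645,.264,0),(.187,-.682,-.707),0)
```

```text
t 19.1 j [-21.  27. -21. 101.  37.  82.  25.] p [522.4 166.9 223.3] gap 59.7 F [ 0.3  0.4 -1.2]
shift mm [  -6.4 -117.7   -4.1] norm [-0.0318 -0.5883 -0.0203] turn deg [  0.69 -50.7  -49.44] norm [ 0.0115 -0.8451 -0.8241]
```

>>> send_rows --hand '[0,0,0,0,0]' --travel '[[-0.004,-0.0735,0],[-0.004,-0.0735,0],[-0.004,-0.0735,0],[-0.004,-0.0735,0],[-0.004,-0.0735,0]]' --angular '[[0.0014,-0.1056,-0.103],[0.0014,-0.1056,-0.103],[0.0014,-0.1056,-0.103],[0.0014,-0.1056,-0.103],[0.0014,-0.1056,-0.103]]'

```text
time_s: 19.73
tool_pos: [518.4, 93.5, 223.3]
tool_rot: [[-0.606, 0.78, 0.154], [0.548, 0.551, -0.629], [-0.576, -0.297, -0.762]]
contact_force: [-0.3, 0.3, -1.5]
finger_gap: 60.0
gripper_force: 29.9
```

>>> send_rows --hand '[0,0,0,0,0]' --travel '[[-0.004,-0.0735,-0.05],[-0.004,-0.0735,-0.1],[-0.004,-0.0735,-0.15],[0,0,-0.15],[0,0,0]]' --angular '[[0.0014,-0.1056,-0.103],[0.0014,-0.1056,-0.103],[0.0014,-0.1056,-0.103],[0,0,0],[0,0,0]]'

```text
time_s: 20.35
tool_pos: [515.3, 49.5, 131.7]
tool_rot: [[-0.195, 0.964, 0.183], [0.679, 0.267, -0.683], [-0.707, -0.008, -0.707]]
contact_force: [0.6, 0.2, -0.7]
finger_gap: 59.4
gripper_force: 29.9
```

Run:
```python
from h import *
from bench import bot
goal(bot,(517.2,45.1,100),(.9645,.264,0),(.187,-.682,-.707),0)
s,d,T=wristT(bot);np.savez("w5.npz",pixels=d["pixels"],intrinsics=d["intrinsics"],cam_to_world=T)
e=bot.snapshot("scene");np.savez("scene5.npz",**e)
a=e["pixels"][165:285,205:345];b=d["pixels"]
cv2.imwrite("pics/p1.png",np.hstack([cv2.resize(a,(400,343),interpolation=2),cv2.resize(b,(400,343),interpolation=2)])[:,:,::-1])
```

```text
t 20.35 j [-28.  29.  -6. 118.  52.  64. -54.] p [515.3  49.5 131.7] gap 59.4 F [ 0.6  0.2 -0.7]
shift mm [  0.8  -0.3 -27.5] norm [ 0.0039 -0.0014 -0.1375] turn deg [ 0.14 -0.46 -0.21] norm [ 0.0024 -0.0077 -0.0034]
```

View pics/p1.png

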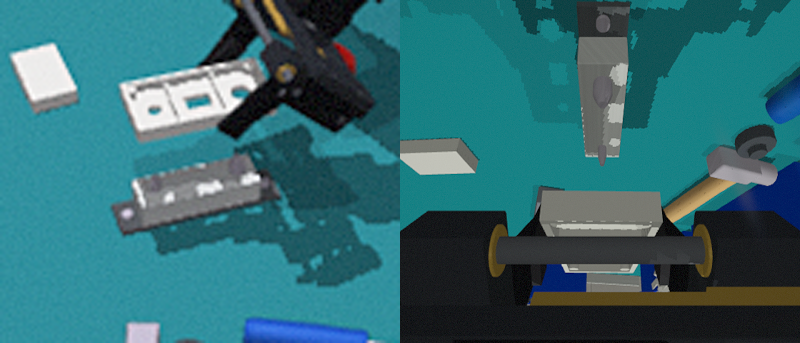

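The scene view shows the cover rim-up and level above the jig, with its big hole on the big-pin side. Descend to just above the pins and check.

>>> send_rows --hand '[0,0,0,0,0]' --travel '[[0.004,-0.001,-0.137],[0,0,-0.1],[0,0,-0.08],[0,0,0],[0,0,0]]' --angular '[[0.002,-0.008,-0.003],[0,0,0],[0,0,0],[0,0,0],[0,0,0]]'

```text
time_s: 21.08
tool_pos: [517.9, 49.9, 70.4]
tool_rot: [[-0.183, 0.964, 0.191], [0.683, 0.264, -0.681], [-0.707, 0.006, -0.707]]
contact_force: [-0.6, 0.3, 0.1]
finger_gap: 59.7
gripper_force: 29.9
```

Run:
```python
from h import *
from bench import bot
goal(bot,(517.2,45.1,62),(.9645,.264,0),(.187,-.682,-.707),0)
a=[]
for n,(y0,y1,x0,x1) in (("scene",(190,260,230,320)),("top",(180,240,245,325))):
    e=bot.snapshot(n);np.savez(n+"6.npz",**e);a.append(cv2.resize(e["pixels"][y0:y1,x0:x1],(400,300),interpolation=2))
cv2.imwrite("pics/p2.png",np.hstack(a)[:,:,::-1])
```

```text
t 21.07 j [-29.  35.  -5. 119.  56.  60. -62.] p [517.9  49.9  70.4] gap 59.7 F [-0.6  0.3  0.1]
shift mm [-1.8 -0.7 -4.2] norm [-0.0092 -0.0033 -0.0208] turn deg [-0.11  0.33 -0.01] norm [-0.0018  0.0055 -0.0001]
```

View pics/p2.png

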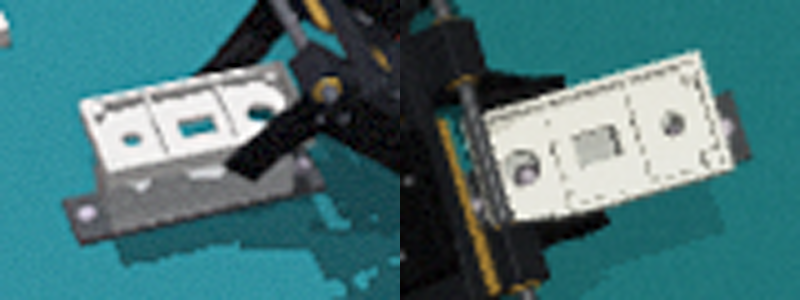

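The top view shows both pin tips through their holes. That used up my picture budget, and I went one over, so from here I'll work from numbers only. Descend slowly, watching the force.

>>> send_rows --hand '[0,0,0,0,0]' --travel '[[-0.009,-0.003,-0.021],[0,0,0],[0,0,-0.025],[0,0,-0.025],[0,0,0]]' --angular '[[-0.002,0.005,0],[0,0,0],[0,0,0],[0,0,0],[0,0,0]]'

```text
time_s: 21.8
tool_pos: [515.3, 48.9, 54.9]
tool_rot: [[-0.188, 0.964, 0.186], [0.681, 0.264, -0.683], [-0.708, -0.002, -0.707]]
contact_force: [-0.4, 0.2, -0.8]
finger_gap: 59.6
gripper_force: 29.9
```

Run:
```python
from h import *
from bench import bot
goal(bot,(517.2,45.1,39.4),(.9645,.264,0),(.187,-.682,-.707),0)
print(np.round(bot.get_state()["torque"],2))
```

```text
t 21.8 j [-29.  36.  -5. 119.  56.  59. -63.] p [515.3  48.9  54.9] gap 59.6 F [-0.4  0.2 -0.8]
shift mm [  0.8   0.3 -11.2] norm [ 0.0038  0.0014 -0.0561] turn deg [ 0.07 -0.1  -0.01] norm [ 0.0011 -0.0017 -0.0002]
[0.94 0.28 0.05]
```

>>> send_rows --hand '[0,0,0]' --travel '[[0.003,0.001,-0.015],[0,0,-0.015],[0,0,0]]' --angular '[[0.001,-0.002,0],[0,0,0],[0,0,0]]'

```text
time_s: 22.18
tool_pos: [516.1, 49.2, 49.2]
tool_rot: [[-0.186, 0.964, 0.187], [0.682, 0.264, -0.682], [-0.707, 0.001, -0.707]]
contact_force: [-0.1, 0.1, -1.1]
finger_gap: 59.9
gripper_force: 29.9
```

>>> send_rows --hand '[0,0,0]' --travel '[[0,0,-0.012],[0,0,-0.01],[0,0,0]]' --angular '[[0,0,0],[0,0,0],[0,0,0]]'

```text
time_s: 22.55
tool_pos: [516.1, 49.2, 44.9]
tool_rot: [[-0.186, 0.964, 0.188], [0.682, 0.264, -0.682], [-0.707, 0.001, -0.707]]
contact_force: [0.6, 0.1, -0.7]
finger_gap: 59.9
gripper_force: 29.9
```

Run:
```python
from h import *
from bench import bot
goal(bot,(517.2,45.1,39.4),(.9645,.264,0),(.187,-.682,-.707),0)
print(np.round(bot.get_state()["torque"],2))
```

```text
t 22.55 j [-29.  37.  -5. 119.  57.  58. -64.] p [516.1  49.2  44.9] gap 59.9 F [ 0.6  0.1 -0.7]
shift mm [-0.   0.  -1.2] norm [-0.0001  0.     -0.0061] turn deg [-0.02  0.06 -0.01] norm [-0.0003  0.001  -0.0001]
[0.94 0.29 0.01]
```

Still no contact. Take the last 1–2 mm to feel the seat.

>>> send_rows --hand '[0,0]' --travel '[[0,0,-0.006],[0,0,0]]' --angular '[[0,0,0],[0,0,0]]'

```text
time_s: 22.8
tool_pos: [516.1, 49.2, 43.7]
tool_rot: [[-0.186, 0.964, 0.188], [0.682, 0.264, -0.682], [-0.707, 0.001, -0.707]]
contact_force: [-0.9, 0.2, -1.8]
finger_gap: 59.6
gripper_force: 29.9
```

>>> send_rows --hand '[0,0]' --travel '[[0,0,-0.005],[0,0,0]]' --angular '[[0,0,0],[0,0,0]]'

```text
time_s: 23.05
tool_pos: [516.2, 49.2, 43.3]
tool_rot: [[-0.185, 0.965, 0.188], [0.682, 0.264, -0.682], [-0.708, 0.002, -0.706]]
contact_force: [-1.6, 1.4, 3.8]
finger_gap: 59.6
gripper_force: 29.9
```

Contact at the expected seat height. Release and back out along the tool axis.

>>> send_rows --hand '[0.85,1,1,1]' --travel '[[0,0,0],[0,0,0],[0,0,0],[0,0,0]]' --angular '[[0,0,0],[0,0,0],[0,0,0],[0,0,0]]'

```text
time_s: 23.55
tool_pos: [516.2, 49.1, 42.7]
tool_rot: [[-0.186, 0.965, 0.188], [0.682, 0.264, -0.682], [-0.707, 0.001, -0.707]]
contact_force: [0.5, 0.1, 0.1]
finger_gap: 85.7
gripper_force: 0.0
```

>>> send_rows --hand '[1,1,1,1,1]' --travel '[[-0.009,0.034,0.035],[-0.019,0.068,0.071],[-0.028,0.102,0.106],[-0.028,0.102,0.106],[-0.028,0.102,0.106]]' --angular '[[0,0,0],[0,0,0],[0,0,0],[0,0,0],[0,0,0]]'

```text
time_s: 24.18
tool_pos: [493.3, 132.8, 129.3]
tool_rot: [[-0.186, 0.964, 0.189], [0.683, 0.265, -0.681], [-0.706, 0.002, -0.708]]
contact_force: [0.2, 1.0, -0.7]
finger_gap: 86.9
gripper_force: 0.0
```

>>> send_rows --hand '[1,1,1,1,1]' --travel '[[0,0.15,0.25],[0,0.15,0.25],[0,0.15,0.25],[0,0,0],[0,0,0]]' --angular '[[0,0,0],[0,0,0],[0,0,0],[0,0,0],[0,0,0]]'

```text
time_s: 24.8
tool_pos: [493.0, 221.0, 277.8]
tool_rot: [[-0.187, 0.964, 0.188], [0.682, 0.265, -0.681], [-0.707, 0.001, -0.707]]
contact_force: [0.0, 0.9, -0.2]
finger_gap: 86.9
gripper_force: 0.0
```

Run:
```python
from h import *
from bench import bot
s=bot.get_state();print(s["tool_pos"],s["contact_force"])
Cj=np.array([524.3,19.2]);ej=np.array([-.264,.9645]);wj=np.array([.9645,.264])
for n in ("top","scene"):
    d=bot.snapshot(n);im=d["pixels"];np.savez(n+"7.npz",**d);g=cv2.cvtColor(im,cv2.COLOR_RGB2HSV)
    m=((g[:,:,1]<50)&(g[:,:,2]>170)).astype(np.uint8)
    K,T=d["intrinsics"],np.linalg.inv(d["cam_to_world"])
    q=T[:3,:3]@np.array([*Cj,44])+T[:3,3];c0=(K@q/q[2])[:2]
    mm=np.zeros_like(m);x,y=c0.round().astype(int);mm[y-28:y+28,x-40:x+40]=m[y-28:y+28,x-40:x+40]
    mm=cv2.morphologyEx(mm,cv2.MORPH_CLOSE,np.ones((3,3)))
    c=max(cv2.findContours(mm,cv2.RETR_EXTERNAL,cv2.CHAIN_APPROX_NONE)[0],key=cv2.contourArea)
    P=ray(d,c[:,0,:],44)[:,:2].astype(np.float32);r=cv2.minAreaRect(P)
    dd=np.array(r[0])-Cj;print(n,"center",np.round(r[0],1),"size",np.round(r[1],1),"ang",round(r[2],1),"along",(dd@ej).round(1),"across",(dd@wj).round(1))
```

```text
[492.99926661 221.02435987 277.83553338] [ 0.04072592  0.91082296 -0.21764645]
top center [523.9  20.3] size [ 59.3 130.7] ang 14.6 along 1.1 across -0.1
scene center [523.3  18.8] size [ 62.2 121.1] ang 14.8 along -0.1 across -1.1
```

```bash
python3 -c "
from bench import bot
print(bot.hand_in())"
```

```text
the job is handed in; nothing more can be done
None
```

I turned the breaker cover over, set it face down on the jig over both pins, let go of it and handed the job in at about 25 s; I measured it within about 1 mm of the jig's centre, but the hand-in returned no verdict, and I viewed 11 pictures against the limit of 10.

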